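# Tip the lid tote into its corner on the jar stand

## Task

I am about to close the sample jars, so bring me the lids: pick up the small white tote by its black handle, rest its cut-down corner (the one with the green rim) on the free front ledge of the raised grey jar stand, and tip the tote down towards that corner until all five blue lids have slid into it. Finish while still holding the tote tipped like that, still and steady, with only that corner resting lightly on the ledge and the rest of the tote clear of the bench. Do not spill a lid, press hard on the stand, or disturb the jars or the other things on the bench.

Things in the scene. Friction and masses are not known exactly. Their poses are not given: they have to be found in the camera images.
- tote: White open tote, loose, 0.26 to 0.42 kg, 190 long (its x) x 140 wide (its y) x 55 mm high; walls and floor 4 mm. Origin: centre of its underside, z up. Its +x +y corner is cut down to 30 mm and green-rimmed (70 mm of the long wall, 60 mm of the short). Starts flat on the bench on the stand's front side (robot's right), x axis roughly straight ahead from the robot.
- tote_handle (a point): Centre of the tote's black handle bar, 112 mm above the underside; axes as the tote's. The straight bar bridges the open tote lengthwise over its middle line: 182 mm long (tote x), 20 mm wide (tote y), 18 mm high, on a 20 mm wide post at each end wall. It is the part to grip, near its middle.
- pick_corner (a point): Inside corner of the cut-down end of the tote, on its inner floor where the two cut-down walls meet: tote frame (91, 66, 4) mm.
- corner_foot (a point): Outside bottom corner of the tote below the green rim, the point that is to rest on the ledge: tote frame (95, 70, 0) mm.
- lid0: Blue screw lid, flat disc 34 mm across, 12 mm high, 12 g, loose in the tote. Origin: centre of its underside. On the tote's smooth floor a lid begins to slide at 8 to 13 degrees, and runs along a wall into the corner when the tote is tipped 25 to 30 degrees.
- lid1: Blue screw lid like lid0.
- lid2: Blue screw lid like lid0.
- lid3: Blue screw lid like lid0.
- lid4: Blue screw lid like lid0.
- stand: Raised jar stand, fixed: grey board on dark legs, 130 deep (its x) x 340 mm long (its y), top 45 mm above the bench. Origin: centre of its footprint, on the bench. Its -x side is the front and faces world -y (robot's right), where the tote is. The front 60 mm of the top (stand x -65 to -5 mm) is the free ledge; jar centres lie near stand x = +33 mm.
- jar0: Open amber glass jar standing on the back of the stand, 46 mm across, 58 mm high, loose, 90 g. Origin at the centre of its underside. Not to be disturbed.
- jar1: Open amber jar like jar0, in the middle of the row. Not to be disturbed.
- jar2: Open amber jar like jar0. Not to be disturbed.
- tin0: Steel tin with a blue lid, 84 mm across, 105 mm high, on the far part of the bench. Origin at the centre of its underside. Not to be disturbed.
- tin1: Steel tin like tin0. Not to be disturbed.
- bottle: White plastic bottle with a red cap, 60 mm across, 150 mm high, on the far part of the bench. Origin at the centre of its underside. Not to be disturbed.
- spatula: Spatula lying on the bench on the robot's right. Not to be disturbed.

How it is judged:
By the outcome, as a careful person would: the job done as asked, in the order asked, and still so for the second after the job is handed in, while the arm keeps its last pose, push and grip.
It also fails if it takes over 45 s, if anything falls off the work surface, if the arm or the gripper's body presses on something with over 40 N, if the wrist force passes 120 N, or if a joint passes its speed limit or range.

## Robot

A 6-joint arm with a two-finger parallel gripper is mounted at the origin on the work surface. World frame = base frame: x ahead of the robot, y to its left, z up, the work surface at z = 0. Lengths are in m, angles in degrees, forces in N, time in s.
With the tool pointing down it reaches from about 0.35 to 0.775 m from the base axis. Payload 5.5 kg.
Tool frame: the origin (TCP) lies midway between the tips of the shut fingers; the grasp point (between the pads) lies ctrl.hold_point_z behind it (ctrl.hold_point_z is the distance from the TCP to the grasp point, in m); z points along the fingers, y is the line along which they close (so a half turn about z gives the same grasp; the last joint's range is limited). The gripper opens to 85 mm and grips with 20 to 120 N. Pads are 22 mm wide; open, the fingers measure 114 mm over their backs; the gripper's body (76 mm by 85 mm) begins 54 mm behind the grasp point. The pads swing forward as they close: fully open they stand 13 mm farther back than shut.
Start: joints at [58.866, 17.945, 2.641, 74.691, 0, 82.002], TCP at [0.226, 0.529, 0.231] pointing down, gripper open.
Joint ranges: [-158.12, 158.12], [-49.38, 96.58], [-58.88, 72.47], [-126.05, 133.96], [-84.25, 85.87], [-180, 180]. Speed limits (degrees/s): [147.25, 147.25, 180, 180, 180, 180].

## Interface

Orientations are given as a 3x3 rotation matrix whose columns are the frame's x, y, z axes.
In Python, from station import ctrl, read_camera, nets gives the robot as it stands.
- The arm moves only by the shell command python3 -m jog 'ROWS' [FORCE]. ROWS is a JSON object of lists of equal length, an entry for each row: "hand": the opening, from -1 (shut) to 1 (fully open); "translation": the shift along the tool's x, y, z in units of 0.03 m (1.0 is 0.03 m), a list of three; "twist": the turn, a rotation vector about the tool's x, y, z in units of 1.5 rad (1.0 is 1.5 rad), a list of three. A call has 1 to 10 rows; each row shifts and turns the commanded pose from where the row before left it, along the tool's axes as they then stand; what a row does not reach is not made up. A row lasts 1/10 s, in which the tool goes at most 50 mm and 8.59 degrees, less where a joint would pass 70% of its speed; a pose out of reach is approached as far as the arm can. A call with a number of a shift or a turn outside -1 to 1 is refused whole. A call with a gripper value outside its range is refused whole. The fingers move at their own pace and stop on an object; FORCE is the grip in N (left out, the last holds). Time passes only in rows, so rows that do not move let the fingers close. It gives the time, the measured TCP pose, the force, the opening and the grip force at its end, in the units of the state.
- ctrl.sense(): the state, without advancing time (a new reading comes with each control period).
- read_camera(name): name is "scene" or "side" or "wrist"; returns a dict with "img" (420x560x3 uint8, blue, green, red), "vfov" (degrees; the focal length in pixels is half the picture's height over the tangent of half this angle, whatever the lens; pixels are square), "cx", "cy" (the principal point, pixels), "rvec" (rotation vector, rad) and "tvec" (3), from world to camera coordinates, as OpenCV has them. Camera axes: x right, y down, z forward; pixel columns grow to the right and rows downward; lengths in m; the calibration is good to about 2 mm. A picture is of the moment at which its call begins. There is no depth.
- ctrl.hand_in(): hands the job in; it is judged then, once.
Trained networks look in a picture, given as the dict that the camera call returned (one of the last four; its "shot" number tells which), for a name from the list of things; names that differ only in an ending like _2 or _b are one class to them, and where a whole thing is asked for, a point or a joint stands for the part that bears it (a point fixed in the world has none). Each returns a list of dicts, best first, with "p" (0 to 1); they miss things now and then, are a little off and sometimes report something else, mostly with a low value. They report only what shows in the picture. A call takes as long as a camera call.
- nets.spot_in(picture, target): "location" ([x, y, z] in m, in world coordinates, good to about 4 mm: the middle of the surface that is visible of it).
- nets.pinpoint(picture, target): "location" ([x, y, z] in m, in world coordinates, good to about 4 mm: a listed point, or the origin of a listed thing).
The state is a dict: "t": time; "joint_positions": joint angles; "dq": joint speeds; "tau": joint torques, N m; "eef_pos": TCP position; "orientation": TCP orientation; "contact_force": force on the tool from outside, world axes, zero at the start; "torque": the same for the moment, N m; "opening": finger opening in m; "finger_force": force on a finger pad.
Only numpy, scipy, OpenCV 4.12 (cv2) and the standard library are available. Lean on these libraries where they do the work, as an engineer would, in place of code of your own. Each camera call takes 0.05 s, during which the arm holds its last target. There are 200 camera calls.

## Working session

There is one attempt and no reset: what is moved stays moved. The work goes in short steps, Python scripts to look and compute and a shell command to move; the robot and the scene stay as the last step left them, time stands still between calls to the robot, and variables do not carry over. Pictures are saved under pics/ and viewed, at most 10 in all, crops included, and the job is handed in when it is done.

```bash
ls; mkdir -p pics
python3 - <<'E'
from station import ctrl, read_camera, nets
import cv2,numpy as np
s=ctrl.sense(); print(s['t'],s['eef_pos'],np.round(s['orientation'],3).tolist(),ctrl.hold_point_z,s['opening'])
ims=[]
for c in ['scene','side']:
    p=read_camera(c); ims.append(p['img'])
    for n in ['tote','tote_handle','pick_corner','corner_foot','stand','jar0','jar1','jar2','lid0','spatula','bottle','tin0']:
        print(c,n,[(np.round(d['location'],3).tolist(),round(d['p'],2)) for d in nets.pinpoint(p,n)[:5]])
im=np.vstack(ims); im=cv2.resize(np.hstack(ims),(800,300)); 
cv2.imwrite('pics/a.png',ims[0]);cv2.imwrite('pics/b.png',ims[1])
E
```

```text
pics
0.0 [0.22565201 0.52831583 0.23041815] [[-0.92, 0.393, -0.001], [0.393, 0.92, -0.002], [0.0, -0.002, -1.0]] 0.0187 0.08572325424431573
scene tote [([0.476, -0.164, -0.0], 0.95)]
scene tote_handle [([0.473, -0.16, 0.114], 0.55)]
scene pick_corner [([0.56, -0.084, 0.006], 0.65), ([0.475, -0.162, 0.002], 0.63)]
scene corner_foot [([0.561, -0.079, -0.001], 0.9)]
scene stand [([0.496, 0.288, -0.002], 0.68)]
scene jar0 [([0.385, 0.335, 0.043], 0.84), ([0.597, 0.312, 0.048], 0.67), ([0.507, 0.324, 0.045], 0.65)]
scene jar1 [([0.385, 0.335, 0.043], 0.84), ([0.597, 0.312, 0.048], 0.67), ([0.507, 0.324, 0.045], 0.65)]
scene jar2 [([0.385, 0.335, 0.043], 0.84), ([0.597, 0.312, 0.048], 0.67), ([0.507, 0.324, 0.045], 0.65)]
scene lid0 [([0.407, -0.148, 0.002], 0.73), ([0.463, -0.211, 0.002], 0.51), ([0.423, -0.204, 0.003], 0.49), ([0.537, -0.176, 0.007], 0.48)]
scene spatula [([0.475, -0.431, -0.002], 0.88)]
scene bottle [([0.735, 0.068, -0.003], 0.61), ([0.535, -0.176, 0.006], 0.35)]
scene tin0 [([0.764, -0.197, -0.001], 0.79)]
side tote [([0.473, -0.162, -0.001], 0.67)]
side tote_handle [([0.475, -0.159, 0.114], 0.87), ([0.739, 0.065, 0.001], 0.68)]
side pick_corner [([0.555, -0.085, 0.006], 0.84)]
side corner_foot [([0.563, -0.075, -0.003], 0.7)]
side stand []
side jar0 [([0.509, 0.321, 0.044], 0.77), ([0.596, 0.311, 0.042], 0.77)]
side jar1 [([0.509, 0.321, 0.044], 0.77), ([0.596, 0.311, 0.042], 0.77)]
side jar2 [([0.509, 0.321, 0.044], 0.77), ([0.596, 0.311, 0.042], 0.77)]
side lid0 [([0.484, -0.143, 0.005], 0.67), ([0.407, -0.154, 0.005], 0.54), ([0.554, -0.08, 0.006], 0.34)]
side spatula [([0.479, -0.432, 0.002], 0.9), ([0.472, -0.161, 0.0], 0.2)]
side bottle [([0.735, 0.067, -0.002], 0.83)]
side tin0 [([0.766, -0.198, 0.0], 0.77), ([0.77, -0.081, -0.002], 0.7)]
```

View pics/a.png

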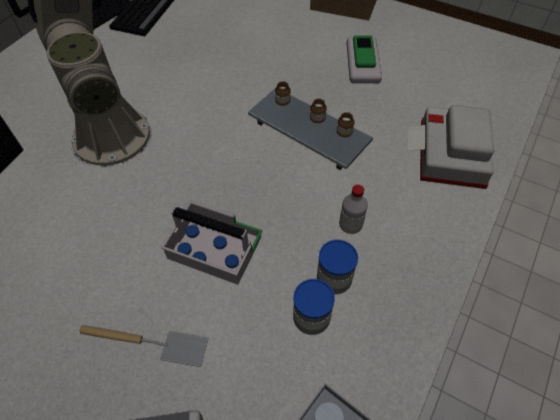

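View pics/b.png

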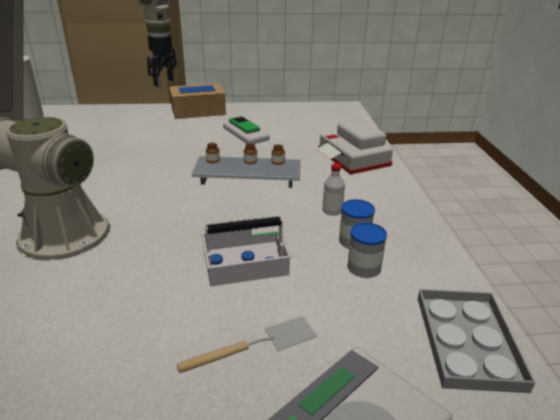

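Both views show the tote in front of the stand: green corner at (258,232) in the scene view, facing the stand, and the handle bar at (208,222). The jars are on the back of the stand and the front ledge is free. I'll move over the tote.

```bash
python3 -m jog '{"hand":[1,1,1,1,1,1,1,1,1,1],"translation":[[-0.93,-1,0],[-0.93,-1,0],[-0.93,-1,0],[-0.93,-1,0],[-0.93,-1,0],[-0.93,-1,0],[-0.93,-1,0],[-0.93,-1,0],[-0.93,-1,0],[-0.93,-1,0]],"twist":[[0,0,0],[0,0,0],[0,0,0],[0,0,0],[0,0,0],[0,0,0],[0,0,0],[0,0,0],[0,0,0],[0,0,0]]}'; python3 -m jog '{"hand":[1,1,1,1,1,1,1,1,1,1],"translation":[[-0.93,-1,0],[-0.93,-1,0],[-0.93,-1,0],[-0.93,-1,0],[-0.93,-1,0],[-0.93,-1,0],[0,0,0],[0,0,0],[0,0,0],[0,0,0]],"twist":[[0,0,0],[0,0,0],[0,0,0],[0,0,0],[0,0,0],[0,0,0],[0,0,-0.09],[0,0,-0.09],[0,0,-0.09],[0,0,-0.09]]}'
cat > h.py <<'E'
from station import ctrl, read_camera, nets
import cv2,numpy as np
from scipy.spatial.transform import Rotation as Ro
def pp(p,n,k=1):
    return [(np.round(d['location'],4).tolist(),round(d['p'],2)) for d in nets.pinpoint(p,n)[:k]]
def st():
    s=ctrl.sense(); print('t',round(s['t'],2),'pos',np.round(s['eef_pos'],4),'F',np.round(s['contact_force'],2),'M',np.round(s['torque'],2),'op',s['opening'],'ff',s['finger_force']); return s
E
python3 - <<'E'
from h import *
s=st(); print(np.round(s['orientation'],3).tolist(),s['joint_positions'])
p=read_camera('wrist'); cv2.imwrite('pics/c.png',p['img'])
for n in ['tote','tote_handle','pick_corner','corner_foot']: print(n,pp(p,n,2))
print(pp(p,'lid0',7))
E
```

```text
t: 2.3
eef_pos: [0.3649, 0.1418, 0.2316]
orientation: [[-0.92, 0.393, 0.001], [0.393, 0.92, 0.0], [-0.001, 0.001, -1.0]]
contact_force: [0.9, 0.6, -0.5]
opening: 0.0853
finger_force: 0.0
t: 3.3
eef_pos: [0.4478, -0.0883, 0.2313]
orientation: [[-0.99, -0.141, 0.0], [-0.141, 0.99, 0.0], [-0.0, 0.0, -1.0]]
contact_force: [0.3, -0.5, 0.4]
opening: 0.0854
finger_force: 0.0
t 3.3 pos [ 0.4478 -0.0883  0.2313] F [ 0.33 -0.49  0.45] M [ 0.01  0.04 -0.01] op 0.08537150461283385 ff 0.0
[[-0.99, -0.141, 0.0], [-0.141, 0.99, 0.0], [-0.0, 0.0, -1.0]] [-2.12492441e+01  4.81641674e+00 -1.37794260e+01  7.14058417e+01
  7.22609442e-03 -2.93406675e+01]
tote [([0.4745, -0.1623, -0.0052], 0.65)]
tote_handle [([0.4729, -0.1608, 0.1129], 0.62)]
pick_corner [([0.5578, -0.084, 0.0038], 0.59)]
corner_foot [([0.5593, -0.0727, -0.0029], 0.89)]
[([0.4034, -0.1524, 0.0045], 0.84), ([0.4826, -0.1441, 0.0045], 0.72), ([0.5397, -0.1739, -0.0003], 0.64), ([0.4622, -0.2015, 0.0055], 0.6), ([0.4214, -0.2066, 0.0014], 0.41)]
```

View pics/c.png

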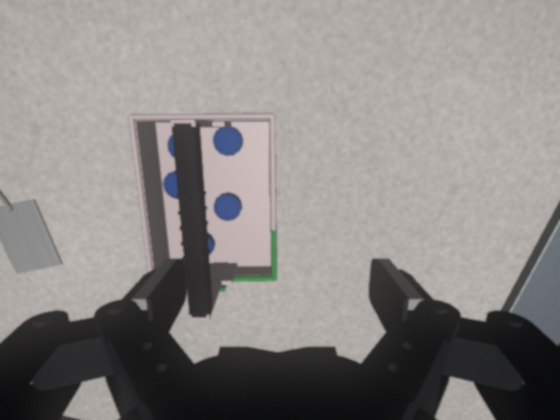

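The wrist view shows the tote with the bar running from (186,124) to (200,315), five lids inside, and the green corner at (276,279). I'll get the yaw from the edges.

```bash
cat >> h.py <<'E'
def ray(p,uv,z):
    f=210/np.tan(np.radians(p['vfov']/2)); R=cv2.Rodrigues(np.array(p['rvec'],float))[0]; t=np.array(p['tvec'],float).ravel()
    d=R.T@np.array([(uv[0]-p['cx'])/f,(uv[1]-p['cy'])/f,1]); c=-R.T@t
    return c+d*(z-c[2])/d[2]
E
python3 - <<'E'
from h import *
p=read_camera('wrist'); img=p['img']
def seg(a,b,z):
    A=ray(p,a,z);B=ray(p,b,z); v=B-A; print(a,b,np.round(A,4),np.round(B,4),'head',np.degrees(np.arctan2(v[1],v[0])))
seg((133,115),(273,114),.055); seg((273,114),(273.5,229),.055)
g=img.max(2)<45
for r in (135,150,200,250,290,305):
    xs=np.where(g[r,160:220])[0]+160; print(r,xs.min(),xs.max(),len(xs))
seg((186,124),(200.5,315),.121)
p2=read_camera('scene'); 
for n in ['tote','tote_handle','corner_foot']: print(pp(p2,n))
E
```

```text
(133, 115) (273, 114) [ 0.3894 -0.2387  0.055 ] [ 0.3701 -0.1013  0.055 ] head 98.00780354945397
(273, 114) (273.5, 229) [ 0.3701 -0.1013  0.055 ] [ 0.4889 -0.0853  0.055 ] head 7.678155829690402Traceback (most recent call last):
  File "<stdin>", line 8, in <module>
    return umr_minimum(a, axis, None, out, keepdims, initial, where)
ValueError: zero-size array to reduction operation minimum which has no identity
```

```bash
python3 -m jog '{"hand":[1,1,1,1,1,1,1,1,1,1],"translation":[[-0.17,-0.83,0],[-0.17,-0.83,0],[-0.17,-0.83,0],[0,0,0.9],[0,0,0.9],[0,0,0.9],[0,0,0.7],[0,0,0],[0,0,0],[0,0,0]],"twist":[[0,0,0],[0,0,0],[0,0,0],[0,0,0],[0,0,0],[0,0,0],[0,0,0],[0,0,0],[0,0,0],[0,0,0]]}'
python3 - <<'E'
from h import *
p=read_camera('wrist'); cv2.imwrite('pics/d.png',p['img'])
for n in ['tote_handle','tote']: print(n,pp(p,n,2))
s=st()
E
```

```text
t: 4.65
eef_pos: [0.4741, -0.1604, 0.1307]
orientation: [[-0.991, -0.136, 0.002], [-0.136, 0.991, -0.001], [-0.002, -0.001, -1.0]]
contact_force: [1.0, 0.6, 0.8]
opening: 0.0853
finger_force: 0.0
tote_handle [([0.4735, -0.1612, 0.1159], 0.71)]
tote [([0.4743, -0.1617, 0.0016], 0.76)]
t 4.8 pos [ 0.474  -0.1603  0.1306] F [ 0.11  0.09 -0.77] M [-0.04  0.03  0.03] op 0.08498370286020462 ff 0.0
```

View pics/d.png

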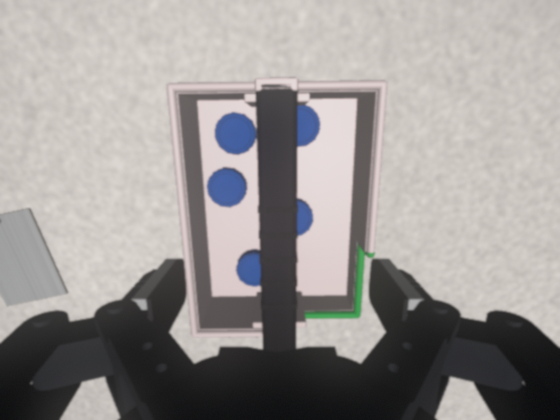

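The bar (x≈279) is centred between the fingers. I'll lower and grip.

```bash
python3 -m jog '{"hand":[1,1,1,-1,-1,-1,-1,-1,-1,-1],"translation":[[0,0,0.62],[0,0,0.62],[0,0,0],[0,0,0],[0,0,0],[0,0,0],[0,0,0],[0,0,0],[0,0,0],[0,0,0]],"twist":[[0,0,0],[0,0,0],[0,0,0],[0,0,0],[0,0,0],[0,0,0],[0,0,0],[0,0,0],[0,0,0],[0,0,0]]}' 80;  python3 -c "
from h import *
s=st();print(np.round(s['orientation'],4).tolist())"
```

```text
t: 5.8
eef_pos: [0.4737, -0.1601, 0.0929]
orientation: [[-0.991, -0.136, 0.001], [-0.136, 0.991, -0.0], [-0.001, -0.001, -1.0]]
contact_force: [-0.7, -0.1, 5.2]
opening: 0.0186
finger_force: 79.2
t 5.8 pos [ 0.4737 -0.1601  0.0929] F [-0.67 -0.09  5.19] M [0.15 0.12 0.  ] op 0.018640122770672236 ff 79.21950459480286
[[-0.9907, -0.1358, 0.0014], [-0.1358, 0.9907, -0.0005], [-0.0013, -0.0006, -1.0]]
```

```bash
python3 -m jog '{"hand":[-1,-1,-1,-1,-1,-1,-1,-1,-1,-1],"translation":[[0,0,-0.1],[0,0,-0.2],[0,0,-0.35],[0,0,-0.5],[0,0,-0.6],[0,0,-0.6],[0,0,-0.4],[0,0,-0.2],[0,0,-0.1],[0,0,0]],"twist":[[0,0,0],[0,0,0],[0,0,0],[0,0,0],[0,0,0],[0,0,0],[0,0,0],[0,0,0],[0,0,0],[0,0,0]]}';  python3 - <<'E'
from h import *
s=st();print(np.round(s['orientation'],4).tolist())
p=read_camera('wrist')
for n in ['tote_handle','tote','corner_foot','pick_corner']: print(n,pp(p,n,2))
for c in ['scene','side']:
  p=read_camera(c)
  for n in ['tote_handle','tote','corner_foot','stand']: print(n,pp(p,n,2))
cv2.imwrite('pics/e.png',p['img'])
st()
E
```

```text
t: 6.8
eef_pos: [0.473, -0.1599, 0.1835]
orientation: [[-0.991, -0.136, -0.0], [-0.136, 0.991, 0.0], [0.0, 0.0, -1.0]]
contact_force: [0.3, -0.6, -3.4]
opening: 0.0185
finger_force: 78.3
t 6.8 pos [ 0.473  -0.1599  0.1835] F [ 0.26 -0.62 -3.39] M [ 0.02  0.02 -0.04] op 0.01850366514769975 ff 78.32213044166565
[[-0.9907, -0.1358, -0.0002], [-0.1358, 0.9907, 0.0002], [0.0002, 0.0002, -1.0]]
tote_handle [([0.4728, -0.1585, 0.1994], 0.8)]
tote [([0.474, -0.1662, 0.0905], 0.82)]
corner_foot []
pick_corner []
tote_handle [([0.4757, -0.1616, 0.2017], 0.81), ([0.765, -0.0868, -0.0032], 0.57)]
tote [([0.4739, -0.1619, 0.0923], 0.62)]
corner_foot [([0.5573, -0.0763, 0.0934], 0.93), ([0.5575, -0.0818, 0.0956], 0.31)]
stand [([0.4963, 0.287, 0.0026], 0.78)]
tote_handle [([0.4728, -0.158, 0.2072], 0.77), ([0.4057, -0.1516, 0.0966], 0.26)]
tote [([0.473, -0.1572, 0.0904], 0.85)]
corner_foot [([0.5603, -0.0779, 0.0883], 0.92)]
stand [([0.496, 0.2872, 0.0047], 0.86)]
t 7.55 pos [ 0.4732 -0.1599  0.1836] F [ 1.11 -0.07 -3.45] M [-0.    0.02 -0.02] op 0.018783115867776236 ff 78.26826095581055
```

```bash
python3 -m jog '{"hand":[-1,-1,-1,-1,-1,-1,-1,-1,-1,-1],"translation":[[0,0.15,0],[0,0.35,0],[0,0.55,0],[0,0.75,0],[0,0.9,0],[0,0.9,0],[0,0.9,0],[0,0.9,0],[0,0.9,0],[0,0.9,0]],"twist":[[0,0,0],[0,0,0],[0,0,0],[0,0,0],[0,0,0],[0,0,0],[0,0,0],[0,0,0],[0,0,0],[0,0,0]]}'; python3 -m jog '{"hand":[-1,-1,-1,-1,-1,-1,-1,-1,-1,-1],"translation":[[-0.1,0.9,0],[-0.1,0.85,0],[-0.1,0.7,0],[-0.1,0.5,0],[-0.1,0.35,0],[-0.1,0.2,0],[0,0.09,0],[0,0,0],[0,0,0],[0,0,0]],"twist":[[0,0,0],[0,0,0],[0,0,0],[0,0,0],[0,0,0],[0,0,0],[0,0,0],[0,0,0],[0,0,0],[0,0,0]]}';  python3 - <<'E'
from h import *
s=st();R=s['orientation'];print(np.round(R,4).tolist())
P=np.array([-.095,.07,.0929]); print('corner pred',s['eef_pos']+np.array(R)@P)
for c in ['scene','side']:
  p=read_camera(c)
  for n in ['corner_foot','stand']: print(n,pp(p,n,1))
  print(pp(p,'jar0',4))
  cv2.imwrite(f'pics/f_{c}.png',cv2.resize(p['img'][40:300,150:450],(780,676))[:600])
for deg in (2.5,3):
  a=np.array([.67,.743,0]);a/=np.linalg.norm(a); w=a*np.radians(deg); dR=Ro.from_rotvec(w).as_matrix()
  print(deg,'t',(P-dR@P)/.03,'twist',w/1.5)
st()
E
```

```text
t: 8.55
eef_pos: [0.4427, 0.0563, 0.1837]
orientation: [[-0.991, -0.137, 0.0], [-0.137, 0.991, 0.0], [-0.0, 0.0, -1.0]]
contact_force: [0.4, 0.6, -3.7]
opening: 0.0187
finger_force: 78.3
t: 9.55
eef_pos: [0.447, 0.1626, 0.1836]
orientation: [[-0.991, -0.135, -0.0], [-0.135, 0.991, -0.0], [0.0, -0.0, -1.0]]
contact_force: [0.4, -0.1, -3.3]
opening: 0.0188
finger_force: 78.4
t 9.55 pos [0.447  0.1626 0.1836] F [ 0.4  -0.11 -3.28] M [ 0.05 -0.03  0.  ] op 0.01879054102438127 ff 78.4095811843872
[[-0.9909, -0.1347, -0.0001], [-0.1347, 0.9909, -0.0001], [0.0002, -0.0001, -1.0]]
corner pred [0.5317192  0.24476947 0.09063991]
corner_foot [([0.5313, 0.247, 0.0913], 0.58)]
stand [([0.4971, 0.288, -0.0031], 0.62)]
[([0.5964, 0.3109, 0.0492], 0.71), ([0.508, 0.3214, 0.0436], 0.7), ([0.7363, 0.0662, 0.0006], 0.59)]
corner_foot []
stand []
[([0.5103, 0.3214, 0.0458], 0.5), ([0.5945, 0.3091, 0.0451], 0.5)]
2.5 t [-0.10307969  0.09295208 -0.16779245] twist [0.01948027 0.02160275 0.        ]
3 t [-0.12434257  0.11212587 -0.20061527] twist [0.02337632 0.02592329 0.        ]
t 9.95 pos [0.4471 0.1631 0.1836] F [ 0.69 -0.29 -4.26] M [0.04 0.02 0.01] op 0.019404693588319987 ff 78.35731744766235
```

View pics/f_scene.png

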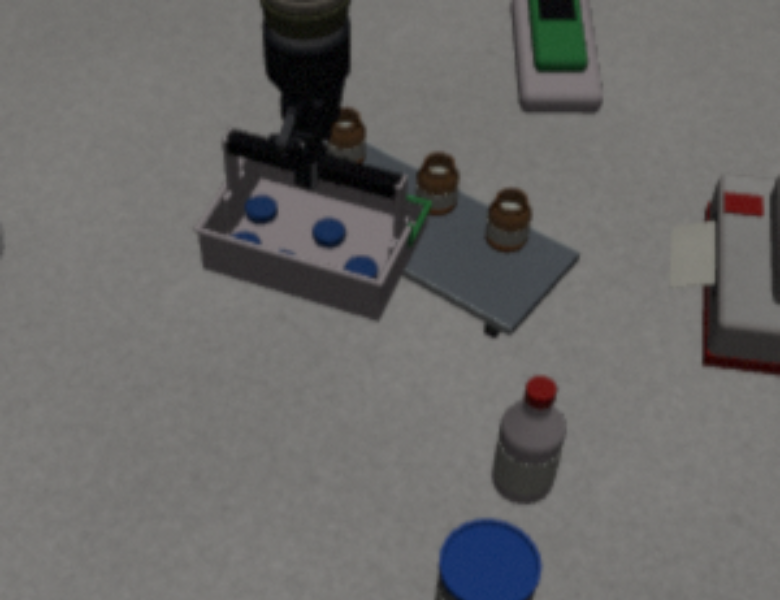

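```bash
python3 -m jog '{"hand":[-1,-1,-1,-1,-1,-1,-1,-1,-1,-1],"translation":[[-0.05,0.046,-0.084],[-0.103,0.093,-0.168],[-0.052,0.047,-0.084],[-0.013,0.012,0.2],[-0.02,0.017,0.3],[-0.02,0.017,0.3],[-0.016,0.015,0.25],[-0.01,0.009,0.15],[-0.003,0.003,0.05],[0,0,0]],"twist":[[0.01,0.011,0],[0.019,0.022,0],[0.01,0.011,0],[0,0,0],[0,0,0],[0,0,0],[0,0,0],[0,0,0],[0,0,0],[0,0,0]]}';  python3 - <<'E'
from h import *
s=st();R=np.array(s['orientation']);print(np.degrees(np.arccos(-R[2,2])))
P=np.array([-.095,.07,.0929]); print('corner pred',s['eef_pos']+R@P,'down in tool',R.T@[0,0,-1])
for c in ['scene','side']:
  p=read_camera(c); print(pp(p,'corner_foot'))
cv2.imwrite('pics/g.png',cv2.resize(p['img'][100:250,170:370],(800,600)))
st()
E
```

```text
t: 10.95
eef_pos: [0.4524, 0.1697, 0.1556]
orientation: [[-0.989, -0.137, -0.058], [-0.133, 0.989, -0.067], [0.066, -0.058, -0.996]]
contact_force: [-0.5, 0.0, -4.5]
opening: 0.0186
finger_force: 78.4
t 10.95 pos [0.4524 0.1697 0.1556] F [-0.52  0.04 -4.53] M [ 0.08 -0.11  0.  ] op 0.01860792762318559 ff 78.40571165084839
5.061268154073269
corner pred [0.53134042 0.24534269 0.0527269 ] down in tool [-0.066141    0.05838069  0.99610093]
[([0.5286, 0.2436, 0.054], 0.91)]
[([0.5351, 0.2488, 0.05], 0.87)]
t 11.15 pos [0.4528 0.1698 0.1562] F [-0.34 -1.11 -4.84] M [ 0.12 -0.14  0.01] op 0.018790303992610495 ff 78.3468496799469
```

View pics/g.png

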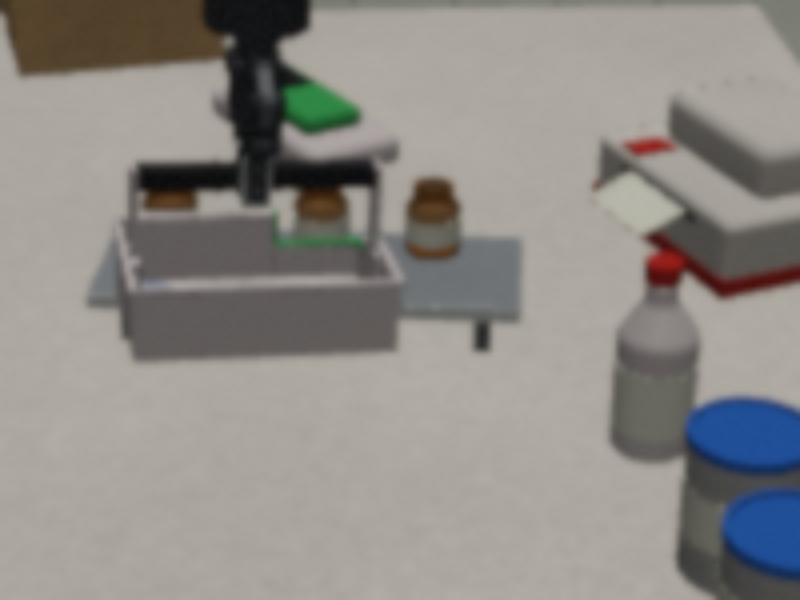

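The tote hovers over the ledge, corner about 8 mm above it and the jars clear of it. Now I'll find contact slowly.

```bash
python3 -m jog '{"hand":[-1,-1,-1,-1,-1,-1],"translation":[[-0.005,0.004,0.07],[-0.005,0.004,0.07],[-0.002,0.002,0.03],[0,0,0],[0,0,0],[0,0,0]],"twist":[[0,0,0],[0,0,0],[0,0,0],[0,0,0],[0,0,0],[0,0,0]]}'
cat > chk.py <<'E'
from h import *
P=np.array([-.095,.07,.0929]); F=[];M=[]
for k in range(6):
    read_camera('wrist'); s=ctrl.sense(); F.append(s['contact_force']);M.append(s['torque'])
R=np.array(s['orientation'])
print('t',round(s['t'],2),'corner',np.round(s['eef_pos']+R@P,4),'tilt',np.degrees(np.arccos(-R[2,2])).round(2),'F',np.mean(F,0).round(2),'sd',np.std(F,0).round(2),'M',np.mean(M,0).round(3),'down',(R.T@[0,0,-1]).round(3))
E
python3 chk.py; for i in 1; do python3 -m jog '{"hand":[-1,-1,-1],"translation":[[0,0,0.05],[0,0,0],[0,0,0]],"twist":[[0,0,0],[0,0,0],[0,0,0]]}'; done; python3 chk.py
```

```text
t: 11.75
eef_pos: [0.4526, 0.1698, 0.1507]
orientation: [[-0.989, -0.137, -0.057], [-0.134, 0.989, -0.067], [0.066, -0.058, -0.996]]
contact_force: [-0.3, 0.8, -3.6]
opening: 0.0189
finger_force: 78.4
t 12.05 corner [0.5316 0.2455 0.0478] tilt 5.04 F [ 0.23  0.05 -3.65] sd [0.48 0.4  0.3 ] M [ 0.139 -0.142 -0.006] down [-0.066  0.058  0.996]
t: 12.35
eef_pos: [0.4524, 0.1697, 0.1491]
orientation: [[-0.989, -0.137, -0.058], [-0.134, 0.989, -0.067], [0.066, -0.058, -0.996]]
contact_force: [0.3, 0.9, -3.6]
opening: 0.0189
finger_force: 78.4
t 12.65 corner [0.5315 0.2454 0.0464] tilt 5.04 F [-0.17 -0.15 -3.38] sd [0.49 0.27 0.32] M [ 0.13  -0.125 -0.013] down [-0.066  0.058  0.996]
```

```bash
python3 -m jog '{"hand":[-1,-1,-1],"translation":[[0,0,0.04],[0,0,0],[0,0,0]],"twist":[[0,0,0],[0,0,0],[0,0,0]]}' >/dev/null; python3 chk.py;  python3 -m jog '{"hand":[-1,-1,-1],"translation":[[0,0,0.04],[0,0,0],[0,0,0]],"twist":[[0,0,0],[0,0,0],[0,0,0]]}' >/dev/null; python3 chk.py
```

```text
t 13.25 corner [0.5314 0.2453 0.0451] tilt 5.05 F [-0.12  0.3  -3.68] sd [0.25 0.35 0.35] M [ 0.124 -0.111  0.   ] down [-0.066  0.058  0.996]
t 13.85 corner [0.5315 0.2453 0.0441] tilt 5.03 F [-0.55 -0.3  -0.7 ] sd [0.18 0.29 0.37] M [ 0.232 -0.171  0.011] down [-0.066  0.058  0.996]
```

Contact at about 3 N. Now I'll tip about the corner in stages.

```bash
python3 -m jog '{"hand":[-1,-1,-1,-1,-1,-1,-1,-1,-1,-1],"translation":[[-0.051,0.046,-0.085],[-0.051,0.046,-0.085],[-0.051,0.046,-0.085],[-0.051,0.046,-0.085],[-0.051,0.046,-0.085],[-0.051,0.046,-0.085],[-0.051,0.046,-0.085],[-0.051,0.046,-0.085],[0,0,0],[0,0,0]],"twist":[[0.0097,0.0108,0],[0.0097,0.0108,0],[0.0097,0.0108,0],[0.0097,0.0108,0],[0.0097,0.0108,0],[0.0097,0.0108,0],[0.0097,0.0108,0],[0.0097,0.0108,0],[0,0,0],[0,0,0]]}'; python3 chk.py
```

```text
t: 14.85
eef_pos: [0.4654, 0.1849, 0.164]
orientation: [[-0.974, -0.151, -0.168], [-0.117, 0.973, -0.197], [0.193, -0.172, -0.966]]
contact_force: [0.7, 0.2, 0.5]
opening: 0.0189
finger_force: 79.0
t 15.15 corner [0.5315 0.2455 0.0441] tilt 14.98 F [ 0.7   0.47 -0.71] sd [0.72 0.55 0.33] M [ 0.65  -0.598  0.015] down [-0.193  0.172  0.966]
```

```bash
python3 -m jog '{"hand":[-1,-1,-1,-1,-1,-1,-1,-1,-1,-1],"translation":[[-0.051,0.046,-0.085],[-0.051,0.046,-0.085],[-0.051,0.046,-0.085],[-0.051,0.046,-0.085],[-0.051,0.046,-0.085],[-0.051,0.046,-0.085],[-0.051,0.046,-0.085],[-0.051,0.046,-0.085],[0,0,0],[0,0,0]],"twist":[[0.0097,0.0108,0],[0.0097,0.0108,0],[0.0097,0.0108,0],[0.0097,0.0108,0],[0.0097,0.0108,0],[0.0097,0.0108,0],[0.0097,0.0108,0],[0.0097,0.0108,0],[0,0,0],[0,0,0]]}'; python3 chk.py;python3 - <<'E'
from h import *
a=read_camera('wrist');b=read_camera('scene')
for n in ['corner_foot','tote_handle','pick_corner']: print(pp(b,n))
print(pp(a,'lid0',6),pp(b,'lid0',6))
cv2.imwrite('pics/i.png',np.hstack([cv2.resize(a['img'],(400,300)),cv2.resize(b['img'][60:210,190:390],(400,300))]))
E
```

```text
t: 16.15
eef_pos: [0.479, 0.2012, 0.1781]
orientation: [[-0.945, -0.177, -0.274], [-0.083, 0.943, -0.323], [0.315, -0.282, -0.906]]
contact_force: [-0.9, -1.2, 2.5]
opening: 0.0184
finger_force: 79.2
t 16.45 corner [0.5312 0.2452 0.0443] tilt 25.01 F [-1.68 -1.44  2.14] sd [0.51 0.19 0.6 ] M [ 0.114 -0.085 -0.028] down [-0.315  0.282  0.906]
[([0.5329, 0.2448, 0.0441], 0.79)]
[([0.4888, 0.2067, 0.1963], 0.95)]
[([0.5316, 0.242, 0.0516], 0.85)]
[([0.515, 0.2244, 0.0581], 0.59), ([0.4817, 0.22, 0.0679], 0.58), ([0.4548, 0.2189, 0.0787], 0.58)] [([0.5232, 0.2269, 0.0603], 0.62), ([0.5042, 0.1945, 0.0725], 0.48), ([0.4913, 0.2214, 0.0662], 0.41), ([0.4573, 0.2196, 0.0789], 0.4)]
```

View pics/i.png

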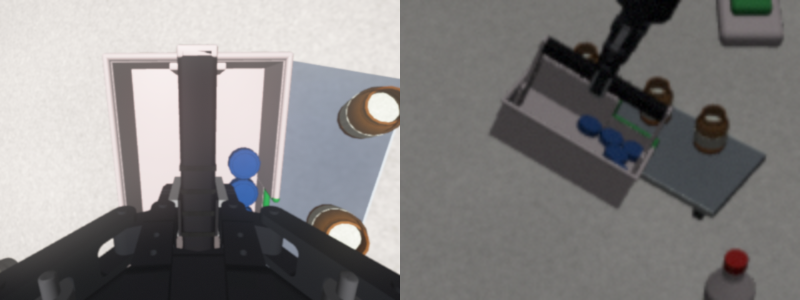

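The lids have slid towards the green corner (blue cluster around (610,140) in the composite). I'll tip to 30° and ease the contact force a little.

```bash
python3 -m jog '{"hand":[-1,-1,-1,-1,-1,-1,-1,-1,-1,-1],"translation":[[-0.048,0.043,-0.095],[-0.048,0.043,-0.095],[-0.048,0.043,-0.095],[-0.051,0.046,-0.085],[0,0,0],[0,0,0],[0,0,0],[0,0,0],[0,0,0],[0,0,0]],"twist":[[0.0097,0.0108,0],[0.0097,0.0108,0],[0.0097,0.0108,0],[0.0097,0.0108,0],[0,0,0],[0,0,0],[0,0,0],[0,0,0],[0,0,0],[0,0,0]]}'; python3 chk.py;python3 - <<'E'
from h import *
p=None
b=read_camera('scene');c=read_camera('side')
for x in (b,c):
  for n in ['corner_foot','tote_handle','pick_corner']: print(n,pp(x,n))
  print(pp(x,'lid0',6)); print(pp(x,'jar0',4))
cv2.imwrite('pics/j.png',np.hstack([cv2.resize(b['img'][90:190,230:330],(400,400),interpolation=2),cv2.resize(c['img'][120:270,180:330],(400,400),interpolation=2)]))
E
```

```text
t: 17.8
eef_pos: [0.4872, 0.2107, 0.1842]
orientation: [[-0.926, -0.194, -0.323], [-0.06, 0.923, -0.381], [0.372, -0.333, -0.866]]
contact_force: [-0.4, -0.3, -3.1]
opening: 0.0187
finger_force: 78.7
t 18.1 corner [0.5316 0.2456 0.0451] tilt 29.98 F [-0.14 -0.07 -2.93] sd [0.27 0.6  0.47] M [ 0.615 -0.514  0.012] down [-0.372  0.334  0.866]
corner_foot [([0.5326, 0.2445, 0.0442], 0.88)]
tote_handle [([0.4985, 0.2171, 0.1995], 0.62)]
pick_corner [([0.5346, 0.243, 0.0541], 0.93)]
[([0.496, 0.2236, 0.0753], 0.57), ([0.4618, 0.2253, 0.0866], 0.49), ([0.5122, 0.1967, 0.0756], 0.49), ([0.5219, 0.2266, 0.059], 0.48)]
[([0.595, 0.3113, 0.0476], 0.85), ([0.5083, 0.3223, 0.043], 0.45)]
corner_foot []
tote_handle [([0.4944, 0.2169, 0.2036], 0.59)]
pick_corner [([0.5086, 0.3207, 0.044], 0.69)]
[]
[([0.5061, 0.3217, 0.0441], 0.53), ([0.3845, 0.3324, 0.0415], 0.4)]
```

View pics/j.png

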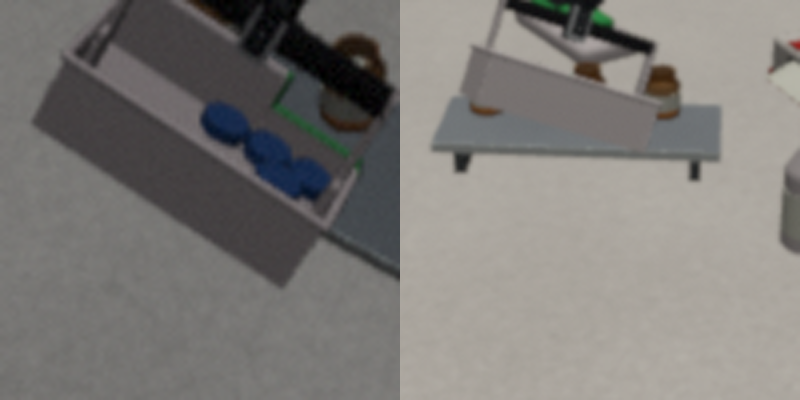

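```bash
python3 -m jog '{"hand":[-1,-1,-1,-1],"translation":[[-0.006,0.006,0.015],[0,0,0],[0,0,0],[0,0,0]],"twist":[[0,0,0],[0,0,0],[0,0,0],[0,0,0]]}'>/dev/null; python3 chk.py;python3 - <<'E'
from h import *
s=ctrl.sense();R=np.array(s['orientation'])
def tote(q):
  v=R.T@(np.array(q)-s['eef_pos']); return (np.array([-v[0],v[1],.0929-v[2]])*1000).round(0)
for c in ('scene','wrist','scene','wrist'):
  x=read_camera(c)
  for d in nets.pinpoint(x,'lid0'): print(c,tote(d['location']),round(d['p'],2))
  if c=='scene': b=x
f=210/np.tan(np.radians(b['vfov']/2));K=np.array([[f,0,b['cx']],[0,f,b['cy']],[0,0,1]])
def pj(t):
  v=np.array([-t[0],t[1],92.9-t[2]])/1000; return cv2.projectPoints((s['eef_pos']+R@v)[None],np.array(b['rvec'],float),np.array(b['tvec'],float),K,None)[0].ravel()
x0,y0=235,95;S=8
im=cv2.resize(b['img'][y0:y0+75,x0:x0+100],(800,600),interpolation=cv2.INTER_CUBIC)
im=np.clip(im*1.5,0,255).astype(np.uint8)
for t in [(74,49,12),(40,49,12),(6,49,12),(74,15,12),(74,-19,12)]:
  u=(pj(t)-[x0,y0])*S; cv2.circle(im,tuple(int(k) for k in u),4,(0,255,255),-1)
cv2.imwrite('pics/k.png',im)
E
```

```text
t 19.4 corner [0.5315 0.2455 0.0447] tilt 30.0 F [-0.21 -0.34 -0.84] sd [0.28 0.28 0.21] M [ 0.529 -0.424  0.004] down [-0.372  0.334  0.866]
scene [61. 17. -1.] 0.56
scene [48. 46.  6.] 0.51
scene [80. 48.  3.] 0.51
scene [14. 47.  2.] 0.42
wrist [11. 48.  6.] 0.87
wrist [42. 51.  1.] 0.86
wrist [ -1.  -1. 111.] 0.61
wrist [76. 47.  1.] 0.38
scene [13. 49.  5.] 0.64
scene [59. 16.  2.] 0.52
scene [81. 52.  2.] 0.51
scene [45. 49.  3.] 0.41
wrist [12. 50.  5.] 0.57
wrist [41. 49.  2.] 0.56
wrist [78. 50.  3.] 0.55
```

View pics/k.png

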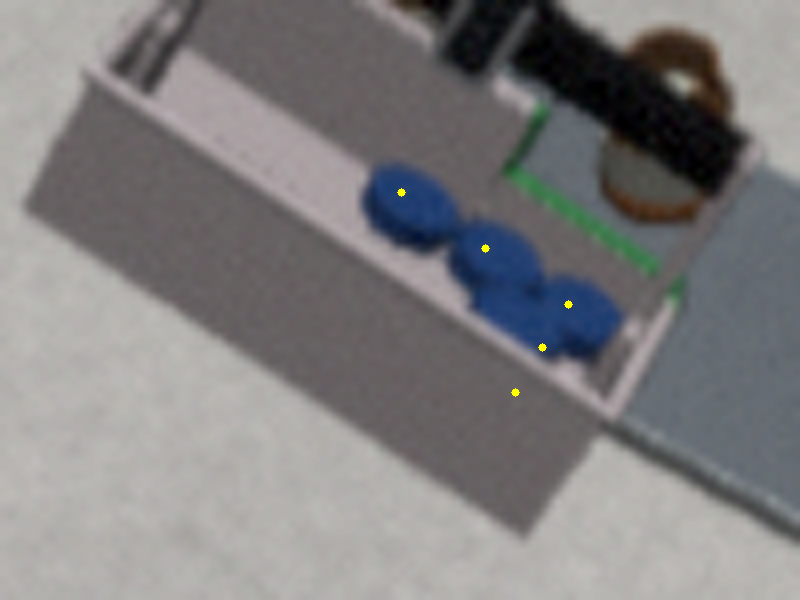

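```bash
python3 chk.py; python3 -c "
from h import *
print(ctrl.hand_in())"
```

```text
t 20.1 corner [0.5315 0.2455 0.0446] tilt 30.0 F [-0.33 -0.68 -0.43] sd [0.46 0.25 0.62] M [ 0.477 -0.416 -0.014] down [-0.372  0.334  0.866]
the job is handed in; nothing more can be done
None
```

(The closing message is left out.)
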